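# Set the tube mixer's gate lever to the marked slot

### The arm

A 6-joint arm with a two-finger parallel gripper is mounted at the origin on the work surface. World frame = base frame: x ahead of the robot, y to its left, z up, the work surface at z = 0. Lengths are in m, angles in rad, forces in N, time in s.
With the tool pointing down it reaches from about 0.25 to 0.725 m from the base axis. Payload 4 kg.
Tool frame: the origin (TCP) lies at the very end of the fingers, on their centre line; the grasp point (between the pads) lies 19 mm behind it; z points along the fingers, y is the line along which they close (so a half turn about z gives the same grasp; the last joint's range is limited). The gripper opens to 85 mm and grips with 20 to 120 N. Pads are 22 mm wide; open, the fingers measure 114 mm over their backs; the gripper's body (76 mm by 85 mm) begins 54 mm behind the grasp point. The pads swing forward as they close: fully open they stand 13 mm farther back than shut.
Start: joints at [0, 0.241, 0.005, 1.335, 0, 1.571], TCP at [0.5, -0, 0.231] pointing down, gripper open.
Joint ranges: [-2.72, 2.72], [-1.05, 1.87], [-1.09, 1.28], [-1.99, 2.15], [-1.42, 1.44], [-3.14, 3.14]. Speed limits (rad/s): [2.79, 2.79, 3.14, 3.14, 3.14, 3.14].

### API

Orientations are given as a unit quaternion [x, y, z, w].
In Python, from workcell import bot, vision, workorder gives the robot as it stands.
- The arm moves only by the shell command python3 -m creep 'ROWS' [OPENING]. ROWS is JSON, a list of rows, each a list of 2 entries, a list of its own where there are three numbers: the shift along the tool's x, y, z in mm, then the turn, a rotation vector about the tool's x, y, z in rad. In form: [[[dx, dy, dz], [wx, wy, wz]], ...]. A call has 1 to 12 rows; each row shifts and turns the commanded pose from where the row before left it, along the tool's axes as they then stand; what a row does not reach is not made up. A row lasts 1/8 s, in which the tool goes at most 62.5 mm and 10.7 degrees, less where a joint would pass 70% of its speed; a pose out of reach is approached as far as the arm can. A call is refused whole if a number of a shift passes 62.5 or a number of a turn 0.188, either way. A call with a gripper value outside its range is refused whole. OPENING is the finger opening in mm, from 0 to 85.4, set as the call begins (- or left out, the last holds). The fingers move at their own pace and stop on an object; the grip force is fixed at half the most. Time passes only in rows, so rows that do not move let the fingers close. It gives the time, the measured TCP pose, the force, the opening and the grip force at its end, in the units of the state.
- bot.get_obs(): the state, without advancing time (a new reading comes with each control period).
- vision.camera(name): name is "scene" or "side" or "wrist"; returns a dict with "image" (420x560x3 uint8, blue, green, red), "z_map" (420x560 float32, m along the optical axis (not along the pixel's ray), 0 where there is no reading), "K" (3x3 intrinsics, pixels), "rvec" (rotation vector, rad) and "tvec" (3), from world to camera coordinates, as OpenCV has them; the wrist camera has in their place "tool_from_camera" (4x4, takes a point from camera to tool coordinates, whose origin is the TCP and whose axes are the flange's). Camera axes: x right, y down, z forward; pixel columns grow to the right and rows downward; lengths in m; the calibration is good to about 2 mm. The wrist camera is an equidistant fisheye: a pixel r from the principal point sees the ray r / f radians off the axis. A picture is of the moment at which its call begins: read the wrist's pose just before it.
- workorder.job_done(): hands the job in; it is judged then, once.
Trained networks look in a picture, given as the dict that the camera call returned (one of the last four; its "shot" number tells which), for a name from the list of things; names that differ only in an ending like _2 or _b are one class to them, and where a whole thing is asked for, a point or a joint stands for the part that bears it (a point fixed in the world has none). Each returns a list of dicts, best first, with "score" (0 to 1); they miss things now and then, are a little off and sometimes report something else, mostly with a low value. They report only what shows in the picture. A call takes as long as a camera call.
- vision.spot_in(picture, query): "position" ([column, row] in pixels, amid what is visible of it).
- vision.place_of(picture, query): "position" ([column, row] in pixels: a listed point, or the origin of a listed thing).
The state is a dict: "clock": time; "joint_pos": joint angles; "joint_vel": joint speeds; "tau": joint torques, N m; "eef_pos": TCP position; "tool_rot": TCP orientation; "ft_force": force on the tool from outside, world axes, zero at the start; "ft_torque": the same for the moment, N m; "grip_width": finger opening in m; "grasp_force": force on a finger pad.
Only numpy, scipy, OpenCV 4.12 (cv2) and the standard library are available. Lean on these libraries where they do the work, as an engineer would, in place of code of your own. Each camera call takes 0.05 s, during which the arm holds its last target. There are 200 camera calls.

### The job

Push the tube mixer's selector lever with the fingertips through its H-gate: out of the middle column into the crossing lane, along the lane, and fully home into the corner slot that has the tall domed marker standing at its end, without entering any other corner slot. Push gently, without forcing the lever against the gate or its stops: do not pinch the knob or pull the lever up, and leave the vial, the beaker and the tip box where they are. Finish with the robot clear of everything.

Things in the scene. Friction and masses are not known exactly. Their poses are not given: they have to be found in the camera images.
- mixer: The fixed tube mixer: white console 190 (its x) by 200 mm (its y), top 87 mm high; a lower mixing head, 72 mm high, is joined on behind (x 90 to 210 mm) with a round cup up to 93 mm high. Origin on the work surface under the gate's centre; z up, x towards the mixing head (away from the robot, give or take the yaw), y to the left of that. Markers are fixed to its top.
- gate (a point): Centre of the steel gate plate on the console, 90 mm high; axes as the mixer's. Three slots (columns) run along x at y = -22, 0, +22 mm, each from x = -26 to +26 mm, joined by one crossing lane along y at x = 0. Slots and lane are 13 mm wide with solid walls. The four ends of the two outer columns are the corner slots. At the lane's end the lever is in line with the outer column.
- pivot (a point): The lever's pivot inside the mixer, 30 mm above the work surface under the gate's centre. The lever's stem is 8 mm thick, so it can change column only within about 2 mm of the lane's middle at the plate (5 mm at the knob). At the start the lever stands in the near half (negative x) of the middle column.
- knob (a point): Centre of the lever's black ball knob, 36 mm in diameter, 135 mm along the lever from the pivot: in the mixer's frame at 135 mm * (sin(tilt_x) cos(tilt_y), sin(tilt_y), cos(tilt_x) cos(tilt_y)) from it. 165 mm above the work surface when upright, about 150 mm in a corner slot, where it is 41 mm in x and 46 mm in y off the gate's centre.
- tilt_x (a joint): Tilt of the lever along the slots, rad: 0 in the crossing lane, positive towards the mixer's +x, stops at -0.325 and +0.325 (fully home in a slot). Friction keeps the lever where it is left; about 2 to 3 N at the knob moves it.
- tilt_y (a joint): Tilt of the lever along the crossing lane, rad: 0 in the middle column, positive towards the mixer's +y; about +0.36 or -0.36 in the outer columns, where the plate stops it (up to 0.39). Same friction.
- lift (a joint): How far the lever is pulled up along its own length, m, 0 to 0.015. A spring holds it down at 0 with about 10 N; it must stay down.
- marker_dome: The tall domed round dark steel marker, 28 mm in diameter and 26 mm high, fixed on the console beyond the end of the wanted corner slot. Origin at the centre of its underside, 87 mm above the work surface; in the mixer's frame it is at x = +76 or -76 mm, y = +42 or -42 mm, and the wanted slot is the one in that corner. It changes from run to run.
- marker_flat1: One of three flat square dark steel markers, 28 by 28 by 4 mm, fixed at the ends of the other three corner slots (not wanted). Origin at the centre of its underside.
- marker_flat2: One of three flat square dark steel markers, 28 by 28 by 4 mm, fixed at the ends of the other three corner slots (not wanted). Origin at the centre of its underside.
- marker_flat3: One of three flat square dark steel markers, 28 by 28 by 4 mm, fixed at the ends of the other three corner slots (not wanted). Origin at the centre of its underside.
- vial_mid (a point): Small closed glass vial, 38 mm in diameter, 70 mm high, standing loose beside the mixer; the point is half-way up its middle. Leave alone.
- beaker_mid (a point): Empty open glass beaker, 68 mm in diameter, 85 mm high, standing loose beside the mixer; the point is half-way up its middle. Leave alone.
- tipbox_mid (a point): Grey box with blue pipette tips, 85 by 60 mm, 59 mm high over the tips, standing loose beside the mixer; the point is in its middle, 22 mm up. Leave alone.

How it is judged:
By the outcome, as a careful person would: the job done as asked, in the order asked, and still so for the second after the job is handed in, with the robot touching nothing.
It also fails if it takes over 56 s, if anything falls off the work surface, if the arm or the gripper's body presses on something with over 40 N, if the wrist force passes 120 N, or if a joint passes its speed limit or range.

## Working session

There is one attempt and no reset: what is moved stays moved. The work goes in short steps, Python scripts to look and compute and a shell command to move; the robot and the scene stay as the last step left them, time stands still between calls to the robot, and variables do not carry over. Pictures are saved under pics/ and viewed, at most 10 in all, crops included, and the job is handed in when it is done.

```bash
mkdir -p pics; cat > h.py <<'E'
import numpy as np, cv2
from scipy.spatial.transform import Rotation as R
from workcell import bot, vision, workorder
def w(p,uv,z=None,half=2,height=None):
    K=p["K"];Rm=cv2.Rodrigues(np.array(p["rvec"],float))[0];t=np.array(p["tvec"],float).ravel()
    u,v=uv
    d=np.linalg.inv(K)@[u,v,1]
    if height is not None:
        c=-Rm.T@t; r=Rm.T@d; return c+r*(height-c[2])/r[2]
    if z is None:
        a=p["z_map"][int(v)-half:int(v)+half+1,int(u)-half:int(u)+half+1]; z=np.median(a[a>0])
    return Rm.T@(d*z-t)
E
python3 - <<'E'
from h import *
for n in ["scene","side"]:
    p=vision.camera(n); cv2.imwrite(f"pics/{n}1.png",p["image"])
    print(n,p["K"].ravel().round(1), "cam",(-cv2.Rodrigues(np.array(p["rvec"],float))[0].T@np.array(p["tvec"]).ravel()).round(3))
    for q,h in [("gate",.09),("mixer",0),("knob",None),("marker_dome",.087),("marker_flat1",.087),("vial_mid",.035),("beaker_mid",.0425),("tipbox_mid",.022)]:
        for r in vision.place_of(p,q)[:4]:
            print(q,round(r["score"],2),np.round(r["position"]),w(p,r["position"],height=h).round(3) if h is not None else w(p,r["position"]).round(3))
print(bot.get_obs())
E
```

```text
scene [538.    0.  288.1   0.  538.  211.3   0.    0.    1. ] cam [ 1.067 -0.798  0.713]
gate 0.93 [236. 254.] [ 0.573 -0.102  0.09 ]
mixer 0.64 [237. 286.] [ 0.564 -0.094  0.   ]
knob 0.68 [217. 217.] [ 0.539 -0.103  0.166]
marker_dome 0.58 [225. 229.] [ 0.504 -0.033  0.087]
marker_dome 0.29 [170. 324.] [ 0.579 -0.313  0.087]
marker_flat1 0.57 [279. 260.] [ 0.658 -0.08   0.087]
marker_flat1 0.43 [250. 276.] [ 0.633 -0.145  0.087]
marker_flat1 0.43 [189. 248.] [ 0.477 -0.122  0.087]
vial_mid 0.6 [275. 234.] [0.57  0.061 0.035]
vial_mid 0.44 [250. 278.] [ 0.599 -0.095  0.035]
beaker_mid 0.68 [172. 326.] [ 0.549 -0.281  0.042]
tipbox_mid 0.74 [332. 258.] [0.712 0.054 0.022]
side [401.2   0.  282.9   0.  401.2 213.3   0.    0.    1. ] cam [ 0.332 -0.27   0.641]
gate 0.78 [321. 292.] [ 0.567 -0.097  0.09 ]
mixer 0.95 [318. 316.] [ 0.568 -0.095  0.   ]
knob 0.7 [305. 280.] [ 0.529 -0.096  0.176]
marker_dome 0.88 [261. 298.] [ 0.496 -0.039  0.087]
marker_flat1 0.97 [294. 343.] [ 0.483 -0.122  0.087]
marker_flat1 0.75 [380. 290.] [ 0.637 -0.155  0.087]
marker_flat1 0.69 [349. 252.] [ 0.655 
[... 160 characters left out ...]
{'clock': 0.9, 'joint_pos': array([7.13567529e-06, 2.40579320e-01, 5.02265239e-03, 1.33520159e+00,
       2.01472479e-06, 1.57078340e+00]), 'joint_vel': array([-0.00221753,  0.00084103, -0.00021144, -0.00053232,  0.00024336,
       -0.00025145]), 'tau': array([-5.83510391e-04, -3.72195983e+01,  2.52693808e+01,  9.75013209e-04,
       -5.12508137e-06, -3.32126092e-06]), 'eef_pos': array([5.00010087e-01, 4.17937860e-06, 2.31325468e-01]), 'tool_rot': array([7.07099686e-01, 7.07113876e-01, 1.41706506e-05, 1.27461030e-05]), 'ft_force': array([-0.52280407, -0.11063015,  0.53065646]), 'ft_torque': array([ 0.00356623, -0.02362936,  0.01933054]), 'grasp_force': 0.0, 'grip_width': 0.08522658391334506}
```

View pictures.

View pics/side1.png

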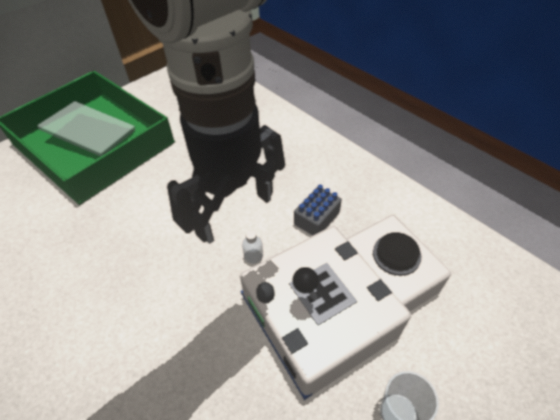

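View pics/scene1.png

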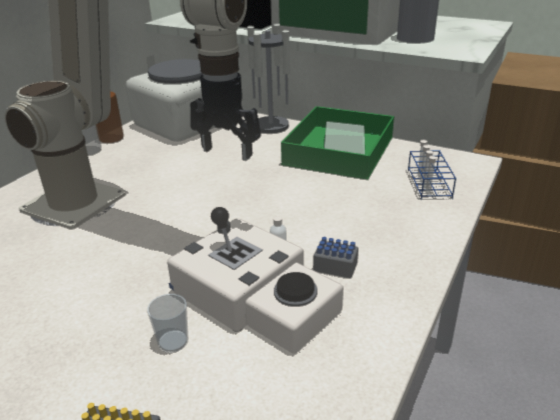

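```bash
python3 - <<'E'
from h import *
# fit mixer pose from markers; average of both cams
A=np.array([[-76,42],[-76,-42],[76,-42],[76,42]])/1000
for B in ([[.504,-.033],[.477,-.122],[.633,-.145],[.658,-.080]],[[.496,-.039],[.483,-.122],[.637,-.155],[.655,-.076]]):
    B=np.array(B);c=B.mean(0);a=A@np.eye(2);H=(a.T@(B-c));th=np.arctan2(H[0,1]-H[1,0],H[0,0]+H[1,1])
    M=np.array([[np.cos(th),np.sin(th)],[-np.sin(th),np.cos(th)]])
    print(c,th,((B-c)-a@M).round(4).tolist())
# height-map based: gather points near console top & knob
for n in ["side","scene"]:
    p=vision.camera(n);K=p["K"];v,u=np.mgrid[0:420,0:560];z=p["z_map"];m=z>0
    d=(np.linalg.inv(K)@np.stack([u[m],v[m],np.ones(m.sum())]))*z[m]
    Rm=cv2.Rodrigues(np.array(p["rvec"],float))[0];P=(Rm.T@(d-np.array(p["tvec"],float).reshape(3,1))).T
    bgr=p["image"][m].astype(int)
    k=(P[:,2]>.13)&(P[:,2]<.2)&(abs(P[:,0]-.56)<.09)&(abs(P[:,1]+.1)<.09)&(bgr.max(1)<110)
    Q=P[k]; 
    # sphere fit with fixed radius 18mm
    from scipy.optimize import least_squares
    s=least_squares(lambda c:np.linalg.norm(Q-c,axis=1)-.018,Q.mean(0)+[0,0,-.01],loss="soft_l1",f_scale=.002)
    print(n,"knob",k.sum(),s.x.round(4),np.median(abs(s.fun)))
    t=(abs(P[:,2]-.087)<.004)&(abs(P[:,0]-.57)<.2)&(abs(P[:,1]+.1)<.16)
    T=P[t];r=cv2.minAreaRect((T[:,:2]*1000).astype(np.float32));print("top",t.sum(),r,T[:,2].mean())
E
```

```text
[ 0.568 -0.095] -0.24488463103085245 [[-0.0005, 0.0028], [-0.0071, -0.0047], [0.0015, 0.0092], [0.0061, -0.0073]]
[ 0.56775 -0.098  ] -0.21317297249049266 [[-0.0064, 0.0019], [-0.0016, 0.001], [0.0039, 0.0001], [0.0041, -0.003]]
side knob 508 [ 0.5345 -0.09    0.1602] 0.0004445212610092418
top 13853 ((575.4814453125, -96.78245544433594), (278.27447509765625, 270.66302490234375), 31.679367065429688) 0.08712145478355392
scene knob 303 [ 0.5353 -0.0895  0.1585] 0.001118739118503024
top 6014 ((576.7010498046875, -96.38075256347656), (273.8835754394531, 272.99664306640625), 31.541757583618164) 0.08670537497793186
```

The side view shows the dome at about (265,292), on the near-left corner (mixer x=-76, y=+42). The three flats are at (345,250), (379,290) and (294,341), and the knob is at (305,280). In the scene view the knob hides the dome, and the flats there agree. So the path is +x to the lane, +y along it, then -x into the near-left slot. I'll start with the fingers shut, behind the knob on its near side.

```bash
python3 -m creep '[[[-20,-3,0],[0,0,0]],[[-20,-3,0],[0,0,0]],[[-20,-3,0],[0,0,0]],[[-20,-4,0],[0,0,0.11]],[[0,0,0],[0,0,0.11]],[[0,0,0],[0,0,0]]]' 0
cat >> h.py <<'E'
from scipy.optimize import least_squares
def cloud(p):
    K=p["K"];v,u=np.mgrid[0:420,0:560];z=p["z_map"];m=z>0
    d=(np.linalg.inv(K)@np.stack([u[m],v[m],np.ones(m.sum())]))*z[m]
    Rm=cv2.Rodrigues(np.array(p["rvec"],float))[0]
    return (Rm.T@(d-np.array(p["tvec"],float).reshape(3,1))).T, p["image"][m].astype(int), m
def knob(p,guess):
    P,c,_=cloud(p);Q=P[(c.max(1)<110)&(np.linalg.norm(P-guess,axis=1)<.026)]
    s=least_squares(lambda x:np.linalg.norm(Q-x,axis=1)-.018,guess,loss="soft_l1",f_scale=.002)
    return s.x,len(Q),np.median(abs(s.fun))
E
python3 - <<'E'
from h import *
p=vision.camera("scene"); P,c,m=cloud(p)
print("knob",knob(p,np.array([.535,-.09,.16])))
dark=np.zeros((420,560),np.uint8); k=(c.max(1)<100)&(abs(P[:,2]-.091)<.006)&(abs(P[:,0]-.57)<.12)&(abs(P[:,1]+.1)<.1)
dark[m]=k*255; X=np.zeros((420,560,3));X[m]=P
n,L,S,C=cv2.connectedComponentsWithStats(dark)
for i in range(1,n):
    if S[i,4]>30: print(S[i].tolist(),X[L==i].mean(0).round(4))
E
```

```text
clock: 1.75
eef_pos: [0.487, -0.0803, 0.2313]
tool_rot: [0.78, 0.625, 0.0, 0.0]
ft_force: [-0.0, 0.4, 0.2]
grip_width: -0.0
grasp_force: 0.0
knob (array([ 0.53533837, -0.08901634,  0.15898301]), 289, np.float64(0.0010110252751341677))
[185, 243, 18, 10, 109] [ 0.4865 -0.1216  0.0903]
[218, 242, 36, 21, 286] [ 0.5661 -0.0938  0.0872]
[270, 252, 18, 11, 112] [ 0.6531 -0.0731  0.0901]
[240, 272, 18, 13, 130] [ 0.6349 -0.1547  0.0901]
```

```bash
cat >> h.py <<'E'
C=np.array([.5698,-.0974]);YAW=-.219
def mx(q):
    q=np.array(q,float);c,s=np.cos(YAW),np.sin(YAW);d=q[:2]-C
    return (np.array([c*d[0]+s*d[1],-s*d[0]+c*d[1],q[2]])*1000).round(1)
def look(g,cams=("scene","side")):
    c,s=np.cos(YAW),np.sin(YAW);G=np.array([C[0]+(c*g[0]-s*g[1])/1e3,C[1]+(s*g[0]+c*g[1])/1e3,g[2]/1e3])
    o=bot.get_obs();print("tcp",mx(o["eef_pos"]),"F",o["ft_force"].round(1),"t",o["clock"])
    for n in cams:
        k,N,r=knob(vision.camera(n),G);print(n,"knob",mx(k),N,round(r*1e3,1))
E
python3 -m creep '[[[2,0,20],[0,0,0]],[[0,0,20],[0,0,0]],[[0,0,20],[0,0,0]],[[0,0,15],[0,0,0]],[[0,0,8],[0,0,0]],[[0,5,0],[0,0,0]],[[0,5,0],[0,0,0]],[[0,4,0],[0,0,0]],[[0,4,0],[0,0,0]],[[0,4,0],[0,0,0]],[[0,3,0],[0,0,0]],[[0,0,0],[0,0,0]]]'
python3 -c "
from h import *
look([-33,0,161])"
```

```text
clock: 3.3
eef_pos: [0.5118, -0.0835, 0.1483]
tool_rot: [0.78, 0.625, -0.0, -0.0]
ft_force: [-3.0, 0.9, 1.7]
grip_width: 0.0003
grasp_force: 1.4
tcp [-59.6   1.  148.3] F [-3.   0.9  1.7] t 3.3
scene knob [-31.1  -0.4 161.5] 365 1.5
side knob [-30.2  -0.3 161.8] 385 0.6
```

```bash
python3 -m creep '[[[0,4,0],[0,0,0]],[[0,4,0],[0,0,0]],[[0,4,0],[0,0,0]],[[0,4,0],[0,0,0]],[[0,4,0],[0,0,0]],[[0,3,0],[0,0,0]],[[0,2,0],[0,0,0]],[[0,0,0],[0,0,0]]]'
python3 -c "
from h import *
look([-5,0,165])"
```

```text
clock: 4.4
eef_pos: [0.5364, -0.089, 0.1482]
tool_rot: [0.78, 0.625, 0.0, 0.0]
ft_force: [-2.2, 0.6, 1.8]
grip_width: 0.0003
grasp_force: 1.0
tcp [-34.4   0.9 148.2] F [-2.2  0.6  1.8] t 4.4
scene knob [ -5.5  -0.2 164.3] 349 1.3
side knob [ -4.5  -0.4 164.6] 341 0.5
```

```bash
python3 -m creep '[[[0,3,0],[0,0,0]],[[0,2,0],[0,0,0]],[[0,0,0],[0,0,0]],[[0,-10,0],[0,0,0]],[[0,-10,0],[0,0,0]],[[-25,0,0],[0,0,0]],[[-25,0,0],[0,0,0]],[[0,0,0],[0,0,0]]]'
python3 -c "
from h import *
look([0,0,165])"
```

```text
clock: 5.5
eef_pos: [0.51, -0.1355, 0.1484]
tool_rot: [0.781, 0.624, 0.0, 0.0]
ft_force: [-0.2, -0.1, 0.1]
grip_width: 0.0001
grasp_force: 0.0
tcp [-50.1 -50.2 148.4] F [-0.2 -0.1  0.1] t 5.5
scene knob [  0.9   0.6 163.7] 284 0.8
side knob [  0.   0. 165.] 0 nan
  return _methods._mean(a, axis=axis, dtype=dtype,
  ret = ret.dtype.type(ret / rcount)
```

```bash
python3 -m creep '[[[0,25,0],[0,0,0]],[[0,15,0],[0,0,0]],[[0,10,0],[0,0,0]],[[8,0,0],[0,0,0]],[[6,0,0],[0,0,0]],[[4,0,0],[0,0,0]],[[4,0,0],[0,0,0]],[[3,0,0],[0,0,0]],[[3,0,0],[0,0,0]],[[3,0,0],[0,0,0]],[[0,0,0],[0,0,0]]]'
python3 -c "
from h import *
look([0,10,164])"
```

```text
clock: 6.98
eef_pos: [0.5663, -0.115, 0.1483]
tool_rot: [0.78, 0.625, 0.0, 0.0]
ft_force: [-0.8, -2.5, 2.1]
grip_width: 0.0001
grasp_force: 1.0
tcp [  0.4 -18.  148.3] F [-0.8 -2.5  2.1] t 6.975
scene knob [  0.9   9.7 162.7] 160 1.0
side knob [  3.8  13.9 170.9] 14 0.4
```

```bash
python3 -m creep '[[[4,0,0.5],[0,0,0]],[[4,0,0.5],[0,0,0]],[[4,0,0.5],[0,0,0]],[[4,0,1],[0,0,0]],[[4,0,1],[0,0,0]],[[4,0,1],[0,0,0]],[[3,0,1],[0,0,0]],[[3,0,0.5],[0,0,0]],[[0,0,0],[0,0,0]]]'
python3 -c "
from h import *
look([0,40,159],['scene'])"
```

```text
clock: 8.2
eef_pos: [0.5727, -0.0856, 0.1421]
tool_rot: [0.78, 0.625, -0.0, -0.0]
ft_force: [-0.2, -1.6, 0.8]
grip_width: 0.0001
grasp_force: 0.7
tcp [  0.3  12.2 142.1] F [-0.2 -1.6  0.8] t 8.2
scene knob [  0.4  39.7 157.6] 136 1.1
```

```bash
python3 -m creep '[[[2,0,0],[0,0,0]],[[2,0,0],[0,0,0]],[[1.5,0,0],[0,0,0]],[[0.5,0,0],[0,0,0]],[[0,0,0],[0,0,0]]]'
python3 -c "
from h import *
look([0,45,157],['scene'])"
```

```text
clock: 8.88
eef_pos: [0.5739, -0.08, 0.1422]
tool_rot: [0.78, 0.625, -0.0, -0.0]
ft_force: [-0.7, -3.0, -2.4]
grip_width: -0.0003
grasp_force: 1.1
tcp [  0.3  17.9 142.2] F [-0.7 -3.  -2.4] t 8.875
scene knob [  0.4  45.2 156.1] 147 1.2
```

```bash
python3 -m creep '[[[-10,0,0],[0,0,0]],[[-12,0,0],[0,0,0]],[[0,25,0],[0,0,0]],[[0,25,2],[0,0,0]],[[20,0,0],[0,0,0]],[[20,0,0],[0,0,0]],[[10,0,0],[0,0,0]],[[0,-8,0],[0,0,0]],[[0,-8,0],[0,0,0]],[[0,-4,0],[0,0,0]],[[0,-4,0],[0,0,0]],[[0,0,0],[0,0,0]]]'
python3 -c "
from h import *
look([0,45,157])"
```

```text
clock: 10.42
eef_pos: [0.606, -0.0587, 0.141]
tool_rot: [0.781, 0.625, 0.001, 0.001]
ft_force: [1.4, 0.4, 1.5]
grip_width: -0.0002
grasp_force: 1.0
tcp [ 26.9  45.7 141. ] F [1.4 0.4 1.5] t 10.425
scene knob [ -1.9  46.2 155.8] 238 1.1
side knob [ -2.   44.6 157.1] 524 1.0
```

```bash
python3 -m creep '[[[0,-4,0.5],[0,0,0]],[[0,-4,0.5],[0,0,0]],[[0,-4,0.5],[0,0,0]],[[0,-4,1],[0,0,0]],[[0,-4,1],[0,0,0]],[[0,-4,1],[0,0,0]],[[0,-4,1],[0,0,0]],[[0,-3,0.5],[0,0,0]],[[0,0,0],[0,0,0]]]'
python3 -c "
from h import *
look([-33,45,152])"
```

```text
clock: 11.65
eef_pos: [0.5749, -0.0515, 0.1342]
tool_rot: [0.78, 0.625, -0.0, -0.0]
ft_force: [1.7, -0.5, 1.1]
grip_width: -0.0
grasp_force: 0.7
tcp [ -5.   45.9 134.2] F [ 1.7 -0.5  1.1] t 11.65
scene knob [-34.2  45.9 151. ] 221 1.2
side knob [-34.   44.8 152.4] 493 1.0
```

```bash
python3 -m creep '[[[0,-2,0],[0,0,0]],[[0,-2,0],[0,0,0]],[[0,-1,0],[0,0,0]],[[0,0,0],[0,0,0]]]'; python3 -m creep '[[[0,-0.5,0],[0,0,0]],[[0,-0.5,0],[0,0,0]],[[0,0,0],[0,0,0]]]'
python3 -c "
from h import *
look([-40,45,150])"
```

```text
clock: 12.25
eef_pos: [0.5702, -0.0505, 0.134]
tool_rot: [0.78, 0.625, -0.0, -0.0]
ft_force: [2.0, -0.7, -1.6]
grip_width: -0.0001
grasp_force: 1.0
clock: 12.62
eef_pos: [0.5695, -0.0503, 0.1343]
tool_rot: [0.78, 0.625, 0.0, 0.0]
ft_force: [2.8, -1.4, -1.7]
grip_width: -0.0002
grasp_force: 1.1
tcp [-10.6  45.9 134.3] F [ 2.8 -1.4 -1.7] t 12.625
scene knob [-39.   46.3 149.8] 217 1.3
side knob [-39.4  44.7 150.9] 485 0.8
```

```bash
python3 -m creep '[[[0,-0.5,0],[0,0,0]],[[0,0,0],[0,0,0]]]'; python3 -m creep '[[[0,-0.5,0],[0,0,0]],[[0,0,0],[0,0,0]]]'
python3 -c "
from h import *
look([-40,45,150])"
```

```text
clock: 12.98
eef_pos: [0.569, -0.0502, 0.1343]
tool_rot: [0.78, 0.625, 0.0, -0.0]
ft_force: [1.5, -1.1, -2.1]
grip_width: -0.0004
grasp_force: 1.1
clock: 13.22
eef_pos: [0.5685, -0.05, 0.1343]
tool_rot: [0.78, 0.625, 0.0, -0.0]
ft_force: [2.4, -1.9, -1.9]
grip_width: -0.0004
grasp_force: 1.1
tcp [-11.6  46.  134.3] F [ 2.4 -1.9 -1.9] t 13.225
scene knob [-40.1  46.  149.2] 219 1.2
side knob [-40.3  44.6 150.8] 498 0.8
```

Still moving freely at about 2–3 N, so I'll go on in half-millimetre steps until the force rises at the stop.

```bash
python3 -m creep '[[[0,-0.5,0],[0,0,0]],[[0,0,0],[0,0,0]]]'; python3 -m creep '[[[0,-0.5,0],[0,0,0]],[[0,0,0],[0,0,0]]]'
python3 -c "
from h import *
look([-40,45,150])"
```

```text
clock: 13.58
eef_pos: [0.568, -0.0499, 0.1343]
tool_rot: [0.78, 0.625, 0.0, -0.0]
ft_force: [2.4, -1.7, -2.5]
grip_width: -0.0003
grasp_force: 1.1
clock: 13.82
eef_pos: [0.5676, -0.0498, 0.1343]
tool_rot: [0.78, 0.625, 0.0, 0.0]
ft_force: [2.1, -0.9, -2.7]
grip_width: -0.0004
grasp_force: 1.3
tcp [-12.5  45.9 134.3] F [ 2.1 -0.9 -2.7] t 13.825
scene knob [-40.9  46.1 149.4] 223 1.3
side knob [-41.   44.6 150.4] 501 1.0
```

```bash
python3 -m creep '[[[0,-0.5,0],[0,0,0]],[[0,0,0],[0,0,0]]]' | sed -n 2,4p; python3 -m creep '[[[0,-0.5,0],[0,0,0]],[[0,0,0],[0,0,0]]]'| sed -n 2,4p
python3 -c "
from h import *
look([-40,45,150])"
```

```text
eef_pos: [0.5672, -0.0498, 0.1343]
tool_rot: [0.78, 0.625, 0.0, 0.0]
ft_force: [2.2, -1.6, -2.4]
eef_pos: [0.5667, -0.0497, 0.1343]
tool_rot: [0.78, 0.625, 0.0, 0.0]
ft_force: [3.7, -1.0, -3.5]
tcp [-13.3  45.9 134.3] F [ 3.7 -1.  -3.5] t 14.425
scene knob [-40.4  46.  149.4] 223 1.3
side knob [-40.9  44.5 150.5] 499 1.0
```

```bash
python3 -m creep '[[[0,-0.5,0],[0,0,0]],[[0,0,0],[0,0,0]]]' | sed -n 2,4p
python3 -c "
from h import *
look([-40,45,150])"
```

```text
eef_pos: [0.5662, -0.0496, 0.1343]
tool_rot: [0.78, 0.625, 0.0, 0.0]
ft_force: [4.6, -2.7, -4.5]
tcp [-13.8  45.9 134.3] F [ 4.6 -2.7 -4.5] t 14.775
scene knob [-40.   46.2 149.1] 222 1.4
side knob [-41.   44.5 150.6] 495 1.0
```

The knob has stopped at x = -41 mm and the force is rising, so the lever is on its stop. I'll back away, rise, and check.

```bash
python3 -m creep '[[[0,4,0],[0,0,0]],[[0,10,0],[0,0,0]],[[0,15,0],[0,0,0]],[[0,0,-25],[0,0,0]],[[0,0,-30],[0,0,0]],[[0,0,-30],[0,0,0]],[[0,0,-30],[0,0,0]],[[0,0,0],[0,0,0]],[[0,0,0],[0,0,0]]]'
python3 - <<'E'
from h import *
look([-40,45,150])
p=vision.camera("side"); cv2.imwrite("pics/fin.png",cv2.resize(p["image"][180:420,180:460],None,fx=2,fy=2))
E
```

```text
clock: 16.0
eef_pos: [0.5939, -0.0557, 0.2485]
tool_rot: [0.78, 0.625, -0.001, -0.001]
ft_force: [0.3, -0.6, -0.8]
grip_width: -0.0001
grasp_force: 0.0
tcp [ 14.5  46.  248.5] F [ 0.3 -0.6 -0.8] t 16.0
scene knob [-41.7  45.9 149.2] 261 1.0
side knob [-42.1  45.  150.1] 481 0.6
```

View pics/fin.png

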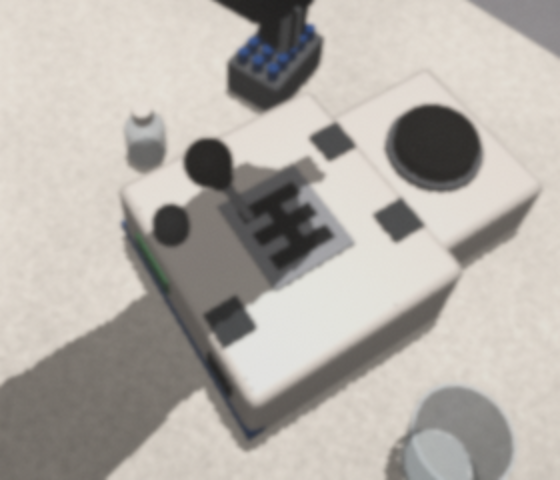

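The picture shows the knob at (208,162), with the lever in the near-left slot, leaning towards the dome at (170,225). The vial, beaker and tip box still stand in place, and the gripper is well above.

```bash
python3 -c "
from workcell import workorder
print(workorder.job_done())"
```

```text
the job is handed in; nothing more can be done
None
```

The lever is fully home against its stop in the domed marker's slot (near-left corner). It went there through the lane without entering another corner slot, the highest force I read was about 7 N, and the robot is clear; the job is handed in at about 16 s on the robot's clock.

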